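Add a reagent cartridge to the analyser's sprung feed track

TASK

Load the spare reagent cartridge into the feed track: pull the sprung pusher back by its handle, park the handle in the pocket of the J-shaped slot and let go, then stand the spare upright in the track behind the two loaded cartridges. Then take the handle out of the pocket and let the pusher close under control until it bears on the spare and the three stand upright in a closed-up row against the feed head, and let go. Never let the pusher snap forward, do not force the handle against the edges of the slot (feel for the opening), and leave the other things on the bench where they are.

Things in the scene. Friction and masses are not known exactly. Their poses are not given: they have to be found in the camera images.
- loader: Cartridge loader, fixed: grey base 300 x 90 x 10 mm with an aluminium channel along its x. Origin: on the bench surface, on the channel's centre line, below the spare's final centre; z up; +x is the way the pusher is pulled back. A cream feed head 85 mm high ends in a flat face at x = -60 mm; the two loaded cartridges have their centres at x = -48 and -24 mm; the base ends at x = +175 mm.
- load_place (a point): Point on the channel floor (10 mm above the bench) at loader x = +5 mm, y = 0; axes as the loader's. With the pusher parked, a cartridge stood here has at least 5 mm free before and behind it. The channel is 36.4 mm wide; its walls' top is 32 mm above the bench, with lips flared outwards up to 38 mm.
- slot_zone (a point): Point on the loader at x = 108 mm, y = 0, 38 mm high: top of the steel gate plate over the channel. The handle's stem (10 mm round) runs in its J-shaped slot: main slot along x, 13 mm wide; one side gate to +y, 13 mm long in x; at its +y end a pocket going 8 mm towards -x behind a 5.5 mm rib. The plate is screwed on up to 14 mm either way along x in each run, not measured: its gate must be felt for.
- pusher (a joint): Slide of the pusher along loader +x, m, 0 to 0.094. 0.008 at the start (on two cartridges), 0.032 on three. A spring pushes it to -x, 3 N at 0.008, 5.7 N at 0.075. Over 0.22 m/s forward is snapping: leave at most its last 2 mm to the spring. Stem centred on the gate: somewhere from 0.054 to 0.082; parked in the pocket: 0.0095 less. Its face is a low plate, 31 mm above the bench.
- handle (a joint): Crosswise slide of the handle on the pusher along loader +y, m: 0 in the main slot, 0.018 at the gate's far end and in the pocket. No spring, 0.5 N friction. Off the gate it moves only 1.5 mm to +y before the stem meets the plate; at the gate, 18 mm. More than 20 N between stem and plate is forcing.
- handle_mid (a point): Centre of the handle's upright black grip, a block 14 x 14 mm and 42 mm tall (48 to 90 mm above the bench), sides along the loader's axes. It stands at loader x = 40 mm + pusher value, y = handle value. The pusher's face is 60 mm to -x of it.
- spare_mid (a point): Centre (half-way up) of the spare cartridge on the bench: an upright white plastic box 24 (its x) x 34 (its y) x 70 mm tall with a foil top, 40 to 85 g, the same after a half turn. In the track its 34 mm side lies across the channel (its x along the loader's x), 1.2 mm clear each side. The wider white pack (46 x 56 mm, round cap) is not it.
- loaded_a_mid (a point): Centre of the loaded cartridge next to the feed head, same size as the spare.
- loaded_b_mid (a point): Centre of the second loaded cartridge, same size as the spare.
There are look-alikes about, which are no part of the job. Leave any orange look-alike of the part that bears loaded_b_mid alone.

How it is judged:
On the way, in this order (a step that is already met when the one before it is completed fails the run):
1. the pusher is parked: handle in the pocket and let go (value of joint handle above 0.014 m and value of joint pusher above 0.038 m and contact force between the fingers and handle below 0.1 N), for 0.3 s.
2. the spare stands on the channel's floor behind the loaded cartridges and is let go, the handle still parked (value of joint handle above 0.014 m and value of joint pusher above 0.038 m and x of spare_mid in the frame of loader between -0.004 and 0.042 m and y of spare_mid in the frame of loader between -0.004 and 0.004 m and z of spare_mid in the frame of loader below 0.048 m and angle between spare_mid's own z axis and vertical below 0.12 rad and contact force between the fingers and spare below 0.1 N), for 0.2 s.
At the end, for the whole second after the job is handed in: Three cartridges upright (0.06 rad) on the channel floor in a closed row against the feed head, the spare last (each within 4 mm along the track); handle released in the main slot (below 4 mm); pusher closed (below 36 mm), bearing on the spare with over 1 N; all at rest (x of loaded_a_mid in the frame of loader between -0.052 and -0.044 m and z of loaded_a_mid in the frame of loader between 0.042 and 0.0475 m and angle between each of loaded_a_mid, loaded_b_mid, spare_mid's own z axis and vertical below 0.06 rad and x of loaded_b_mid in the frame of loader between -0.028 and -0.02 m and z of loaded_b_mid in the frame of loader between 0.042 and 0.0475 m and x of spare_mid in the frame of loader between -0.004 and 0.004 m and z of spare_mid in the frame of loader between 0.042 and 0.0475 m and value of joint handle below 0.004 m and value of joint pusher below 0.036 m and contact force between pusher and spare above 1 N and linear speed of spare below 0.02 m/s and contact force between the fingers and handle below 0.1 N); the robot touches nothing.
It fails at once if the pusher snaps forward (faster than 0.22 m/s) (velocity of joint pusher below -0.22 m/s).
It fails at once if the handle's stem is forced against the gate plate (more than 20 N) (contact force between handle and loader above 20 N).
It fails at once if something else on the bench is disturbed (moved more than 20 mm) (distance of any of wide_pack, stain_bottle, specimen_cup, tip_box, slide_box, sample_jar, pen from where it was at the start of the episode above 0.02 m).
It also fails if it takes over 72 s, if anything falls off the work surface, if the arm or the gripper's body presses on something with over 40 N, if the wrist force passes 120 N, or if a joint passes its speed limit or range.

ROBOT

A 6-joint arm with a two-finger parallel gripper is mounted at the origin on the work surface. World frame = base frame: x ahead of the robot, y to its left, z up, the work surface at z = 0. Lengths are in m, angles in rad, forces in N, time in s.
With the tool pointing down it reaches from about 0.3 to 0.775 m from the base axis. Payload 14.6 kg.
Tool frame: the origin (TCP) lies at the very end of the fingers, on their centre line; the grasp point (between the pads) lies 19 mm behind it; z points along the fingers, y is the line along which they close (so a half turn about z gives the same grasp; the last joint's range is limited). The gripper opens to 94 mm and grips with 3 to 60 N. Pads are 16 mm wide; open, the fingers measure 119 mm over their backs; the gripper's body (75 mm by 177 mm) begins 78 mm behind the grasp point.
Start: joints at [-1.191, 0.3, 1.521, -0, 1.321, -0.067], TCP at [0.238, -0.496, 0.205] pointing down, gripper open.
Joint ranges: [-3.03, 3.03], [-0.79, 2.21], [0.23, 2.52], [-1.04, 4.18], [0, 3.07], [-2.55, 2.55]. Speed limits (rad/s): [2.22, 2.22, 2.57, 3.14, 3.14, 3.14].

INTERFACE

Orientations are given as [roll, pitch, yaw] about the fixed x, y, z axes, in that order (R = Rz(yaw) Ry(pitch) Rx(roll)).
In Python, from station import ctrl gives the robot as it stands.
- The arm moves only by the tool move_arm, never from a script. Its argument "increments" is a list of rows, each a list of 7 numbers: the opening, from 0 (shut) to 1 (fully open), then the shift along the tool's x, y, z in units of 50 mm (1.0 is 50 mm), then the turn, a rotation vector about the tool's x, y, z in rad. In form: [[claw, tx, ty, tz, rx, ry, rz], ...]. A call has 1 to 20 rows; each row shifts and turns the commanded pose from where the row before left it, along the tool's axes as they then stand; what a row does not reach is not made up. A row lasts 1/10 s, in which the tool goes at most 50 mm and 8.59 degrees, less where a joint would pass 70% of its speed; a pose out of reach is approached as far as the arm can. A call is refused whole if a number of a shift passes 1 or a number of a turn 0.15, either way. A call with a gripper value outside its range is refused whole. The fingers move at their own pace and stop on an object; "force" is the grip in N (left out, the last holds). Time passes only in rows, so rows that do not move let the fingers close. It gives the time, the measured TCP pose, the force, the opening and the grip force at its end, in the units of the state.
- ctrl.get_obs(): the state, without advancing time (a new reading comes with each control period).
- ctrl.camera(name): name is "scene" or "top"; returns a dict with "color" (480x640x3 uint8, blue, green, red), "K" (3x3 intrinsics, pixels), "pose" (4x4, takes a point from camera to world coordinates). Camera axes: x right, y down, z forward; pixel columns grow to the right and rows downward; lengths in m; the calibration is good to about 2 mm. A picture is of the moment at which its call begins. There is no depth.
- ctrl.hand_in(): hands the job in; it is judged then, once.
Trained networks look in a picture, given as the dict that the camera call returned (one of the last four; its "shot" number tells which), for a name from the list of things; names that differ only in an ending like _2 or _b are one class to them, and where a whole thing is asked for, a point or a joint stands for the part that bears it (a point fixed in the world has none). Each returns a list of dicts, best first, with "conf" (0 to 1); they miss things now and then, are a little off and sometimes report something else, mostly with a low value. They report only what shows in the picture. A call takes as long as a camera call. They do not tell look-alikes from the thing itself.
- ctrl.cut_out(name, picture): "mask" (480x640 bool, what is visible of it) and "centre" ([row, column] in pixels, amid what is visible of it).
The state is a dict: "time_s": time; "qpos": joint angles; "joint_vel": joint speeds; "tau": joint torques, N m; "ee_pos": TCP position; "eef_rot": TCP orientation; "force": force on the tool from outside, world axes, zero at the start; "moment": the same for the moment, N m; "grip_width": finger opening in m; "grip_force": force on a finger pad.
Only numpy, scipy, OpenCV 4.12 (cv2) and the standard library are available. Lean on these libraries where they do the work, as an engineer would, in place of code of your own. Each camera call takes 0.05 s, during which the arm holds its last target. There are 200 camera calls.

## Working session

There is one attempt and no reset: what is moved stays moved. The work goes in short steps, Python scripts to look and compute and a tool call to move; the robot and the scene stay as the last step left them, time stands still between calls to the robot, and variables do not carry over. Pictures are saved under pics/ and viewed, at most 10 in all, crops included, and the job is handed in when it is done.

Besides the shell and the picture viewer there is one more tool, called in YAML: its name, and indented under it one key for each argument. move_arm: Moves the arm, as the interface text tells. Its arguments: {"type":"object","properties":{"increments":{"type":"array","items":{"type":"array","items":{"type":"number"}}},"force":{"type":"number"}},"required":["increments"]}

```bash
ls; mkdir -p pics; python3 - <<'E'
from station import ctrl
import cv2,numpy as np
o=ctrl.get_obs();print({k:np.round(v,3) for k,v in o.items()})
ims=[]
for n in("scene","top"):
    p=ctrl.camera(n);cv2.imwrite(f"pics/{n}0.png",p["color"])
    print(n,p["K"].tolist(),np.round(p["pose"],4).tolist())
    for w in("loader","spare_mid","loaded_a_mid","handle_mid","pusher"):
        try: print(w,[(round(d["conf"],2),np.round(d["centre"]),d["mask"].sum()) for d in ctrl.cut_out(w,p)])
        except Exception as e: print(w,e)
E
```

```text
pics
{'time_s': np.float64(0.0), 'qpos': array([-1.191,  0.3  ,  1.522, -0.   ,  1.321, -0.067]), 'joint_vel': array([ 0.001, -0.001, -0.001, -0.001, -0.   ,  0.   ]), 'tau': array([ 1.0000e-03, -5.3181e+01, -3.5274e+01,  7.1000e-02,  2.4000e-02,
       -0.0000e+00]), 'ee_pos': array([ 0.238, -0.496,  0.205]), 'eef_rot': array([-3.14 , -0.   ,  0.447]), 'force': array([ 0.008, -1.054,  0.352]), 'moment': array([-0.013,  0.027,  0.008]), 'grip_force': np.float64(0.0), 'grip_width': np.float64(0.094)}
scene [[625.119092252032, 0.0, 334.2401662087473], [0.0, 625.119092252032, 235.94584116826934], [0.0, 0.0, 1.0]] [[0.3902, 0.4925, -0.7779, 1.5667], [0.9204, -0.1866, 0.3435, -0.4474], [0.0241, -0.8501, -0.5261, 0.7339], [0.0, 0.0, 0.0, 1.0]]
loader [(0.81, array([251., 333.]), np.int64(5431)), (0.73, array([237., 321.]), np.int64(168))]
spare_mid [(0.85, array([270., 170.]), np.int64(693))]
loaded_a_mid [(0.61, array([229., 362.]), np.int64(264))]
handle_mid [(0.44, array([238., 324.]), np.int64(160))]
pusher [(0.7, array([240., 324.]), np.int64(213))]
top [[571.9402810689527, 0.0, 316.67768131415517], [0.0, 571.9402810689527, 237.11319419571868], [0.0, 0.0, 1.0]] [[-0.0906, -0.9725, 0.2143, 0.3671], [-0.9959, 0.089, -0.0175, 0.0036], [-0.0021, -0.215, -0.9766, 1.1274], [0.0, 0.0, 0.0, 1.0]]
loader [(0.94, array([256., 318.]), np.int64(6456))]
spare_mid [(0.59, array([257., 482.]), np.int64(370))]
loaded_a_mid []
handle_mid [(0.62, array([251., 329.]), np.int64(64))]
pusher [(0.85, array([258., 312.]), np.int64(473))]
```

View pics/scene0.png

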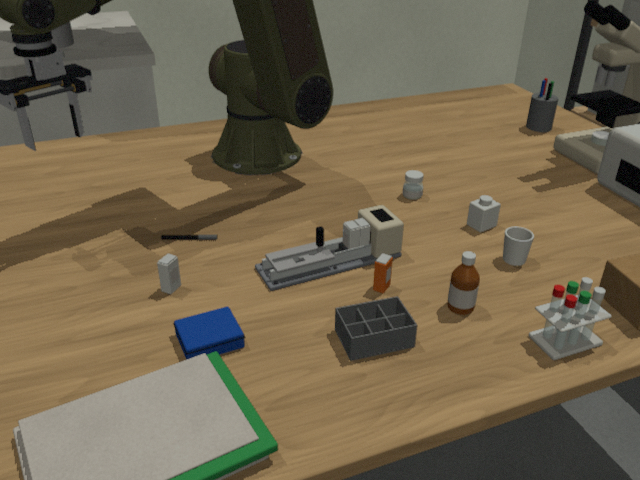

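View pics/top0.png

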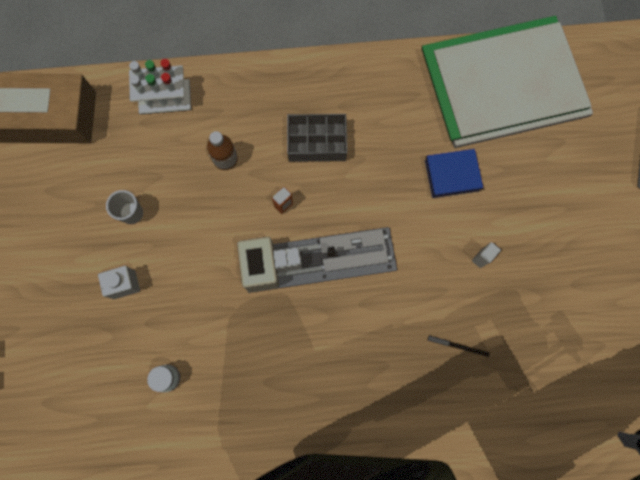

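The top view shows the loader at about (318,258), the upright spare at (487,254) and an orange look-alike at (282,200). The wide capped pack is at (117,281). The only white 24x34 box standing free is the one at (487,254), which is (170,273) in the scene view. I'll confirm it in an enlarged crop.

```bash
python3 - <<'E'
import cv2,numpy as np
t=cv2.imread("pics/top0.png");s=cv2.imread("pics/scene0.png")
r=lambda im,f:cv2.resize(im,None,fx=f,fy=f,interpolation=cv2.INTER_CUBIC)
c=np.zeros((600,800,3),np.uint8)
a=r(t[220:300,230:405],4);c[:a.shape[0],:a.shape[1]]=a
b=r(t[235:275,465:510],5);c[325:325+b.shape[0],:b.shape[1]]=b
d=r(s[245:300,150:190],5)[:270];c[325:325+d.shape[0],235:235+d.shape[1]]=d
e=r(s[205:290,250:410],2)[:,:];c[325:325+e.shape[0],450:450+e.shape[1]]=e
cv2.imwrite("pics/crop1.png",c)
E
```

```text
(no output)
```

View pics/crop1.png

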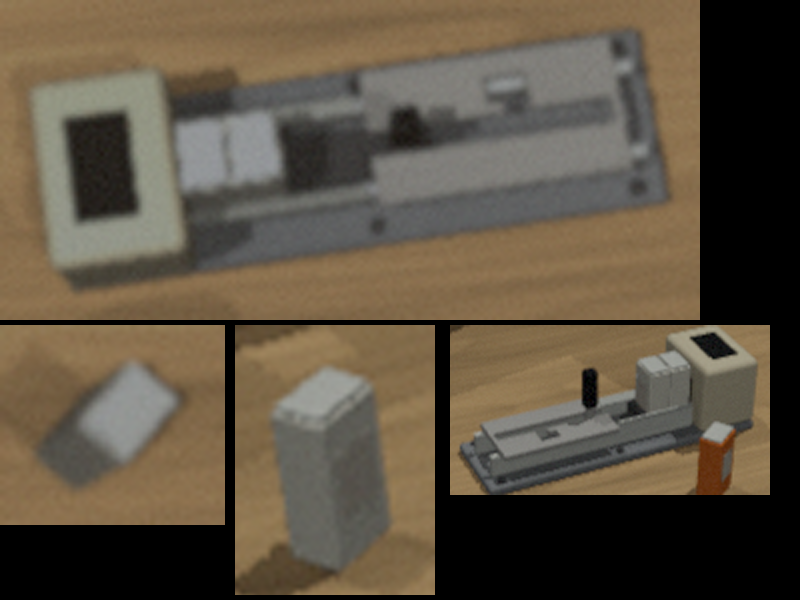

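The crop confirms the spare: a white box with a foil top and no cap. In the loader crop, the cut at about (505,88) in the plate is the gate and pocket. Next I fit the poses from the corner pixels.

```bash
cat > h.py <<'E'
import numpy as np
from scipy.optimize import least_squares
CAM={"t":([571.94,316.678,237.113],[[-0.0906,-0.9725,0.2143,0.3671],[-0.9959,0.089,-0.0175,0.0036],[-0.0021,-0.215,-0.9766,1.1274]]),
"s":([625.119,334.24,235.946],[[0.3902,0.4925,-0.7779,1.5667],[0.9204,-0.1866,0.3435,-0.4474],[0.0241,-0.8501,-0.5261,0.7339]])}
def proj(c,P):
    k,T=CAM[c];T=np.array(T);p=(np.asarray(P)-T[:,3])@T[:,:3]
    return k[0]*p[...,:2]/p[...,2:]+np.array(k[1:])
def ray(c,uv,z):
    k,T=CAM[c];T=np.array(T);d=T[:,:3]@np.array([(uv[0]-k[1])/k[0],(uv[1]-k[2])/k[0],1]);return T[:,3]+d*(z-T[2,3])/d[2]
def w(p,P):
    c,s=np.cos(p[2]),np.sin(p[2]);P=np.asarray(P,float)
    return np.array([p[0]+c*P[0]-s*P[1],p[1]+s*P[0]+c*P[1],P[2]])
def inv(p,P):
    c,s=np.cos(p[2]),np.sin(p[2]);d=P[:2]-p[:2];return np.array([c*d[0]+s*d[1],-s*d[0]+c*d[1]])
def fit(obs,p0):
    r=lambda p:np.concatenate([proj(c,w(p,P))-uv for c,uv,P in obs])
    q=least_squares(r,p0,loss="soft_l1");return q.x,r(q.x).reshape(-1,2)
E
python3 - <<'E'
from h import *
T=lambda x,y:(230+x/4,220+y/4)
S=lambda x,y:(250+(x-450)/2,205+(y-325)/2)
L=[("t",T(639,32),(.175,.045,.01)),("t",T(667,200),(.175,-.045,.01)),
("t",T(272,112),(-.012,.017,.08)),("t",T(281,180),(-.012,-.017,.08)),
("s",S(460,447),(.175,-.045,.01)),("s",S(490,492),(.175,.045,.01)),("s",S(589,370),(.048,0,.09))]
p,r=fit(L,[.4,0,-1.6]);print(np.round(p,4));print(np.round(r,1).tolist())
for q in[(160,72),(187,248)]:print("head",np.round(inv(p,ray("t",T(*q),.085)),4))
for q in[(522,78),(525,100),(525,106),(500,106),(487,80),(488,95),(611,105)]:print("gate",np.round(inv(p,ray("t",T(*q),.038)),4))
X=lambda x,y:(465+x/5,235+(y-325)/5)
Y=lambda x,y:(150+(x-235)/5,245+(y-325)/5)
a,b=.012,.017
# corners order top view: top(135,362) right(183,402) bottom(128,465) left(78,425)
best=None
c=[(a,b),(a,-b),(-a,-b),(-a,b)]
for k in range(2):
  cc=c[k:]+c[:k]
  O=[("t",X(*q),(*cc[i],.07)) for i,q in enumerate([(135,362),(183,402),(128,465),(78,425)])]
  for q,i,z in [((274,410),2,.07)]: pass
  f=fit(O,[.4,-.3,-.7+0*k]);f2=fit(O,[.4,-.3,.8])
  for g in(f,f2):print(k,np.round(g[0],4),np.abs(g[1]).mean(), np.round([proj("s",w(g[0],(*q,z))) for z in(0,.07) for q in cc],0).tolist())
E
```

```text
[ 0.5648  0.0087 -1.5042]
[[-0.8, -1.8], [0.6, 0.0], [-0.2, -0.8], [0.3, -0.1], [-1.2, -3.9], [0.1, -2.7], [0.1, -1.8]]
head [-0.0605  0.0414]
head [-0.0598 -0.0424]
gate [0.1109 0.0215]
gate [0.1105 0.0105]
gate [0.1099 0.0075]
gate [0.0979 0.0095]
gate [0.0939 0.0232]
gate [0.0931 0.0157]
gate [0.1513 0.0015]
0 [ 0.5394 -0.3392 -0.6971] 2.008782119217436 [[176.0, 291.0], [160.0, 288.0], [167.0, 281.0], [182.0, 284.0], [172.0, 261.0], [156.0, 258.0], [162.0, 251.0], [178.0, 254.0]]
0 [ 0.5395 -0.3392 -1.005 ] 2.061190116719338 [[173.0, 292.0], [160.0, 286.0], [170.0, 280.0], [182.0, 286.0], [168.0, 262.0], [156.0, 256.0], [166.0, 250.0], [178.0, 256.0]]
1 [ 0.5394 -0.3394  0.7363] 0.19154041962134727 [[171.0, 292.0], [161.0, 289.0], [171.0, 280.0], [181.0, 283.0], [166.0, 262.0], [156.0, 259.0], [167.0, 250.0], [178.0, 253.0]]
1 [ 0.5394 -0.3394  0.7363] 0.1915404260664495 [[171.0, 292.0], [161.0, 289.0], [171.0, 280.0], [181.0, 283.0], [166.0, 262.0], [156.0, 259.0], [167.0, 250.0], [178.0, 253.0]]
```

move_arm:
  increments:
    - [0.45,0,0,0,0,0,0.127]
    - [0.45,0,0,0,0,0,0.127]
    - [0.45,0,0,0,0,0,0.127]
    - [0.45,0.48,-0.58,0,0,0,0]
    - [0.45,0.48,-0.58,0,0,0,0]
    - [0.45,0.48,-0.58,0,0,0,0]
    - [0.45,0.48,-0.58,0,0,0,0]
    - [0.45,0.48,-0.58,0,0,0,0]
    - [0.45,0.48,-0.58,0,0,0,0]
    - [0.45,0.48,-0.58,0,0,0,0]
    - [0.45,0.48,-0.58,0,0,0,0]
    - [0.45,0.48,-0.58,0,0,0,0]
    - [0.45,0.48,-0.58,0,0,0,0]
    - [0.45,0.48,-0.58,0,0,0,0]
    - [0.45,0.48,-0.58,0,0,0,0]
    - [0.45,0.48,-0.58,0,0,0,0]
    - [0.45,0.48,-0.58,0,0,0,0]
    - [0.45,0.48,-0.58,0,0,0,0]
  force: 12

```text
time_s: 2.4
ee_pos: [0.569, -0.0368, 0.2055]
eef_rot: [3.142, -0.0, 0.066]
force: [-0.2, -0.8, -0.4]
grip_width: 0.0425
grip_force: 0.0
```

move_arm:
  increments:
    - [0.45,0,0.05,0.6,0,0,0]
    - [0.45,0,0,0.6,0,0,0]
    - [0.45,0,0,0.6,0,0,0]
    - [0.45,0,0,0,0,0,0]

```text
time_s: 2.8
ee_pos: [0.5666, -0.0405, 0.1119]
eef_rot: [-3.14, 0.006, 0.066]
force: [-0.4, 0.0, 1.4]
grip_width: 0.0423
grip_force: 0.0
```

```bash
python3 - <<'E'
from station import ctrl
import cv2,numpy as np
o=ctrl.get_obs();print(o["time_s"],o["ee_pos"],o["grip_width"])
c=[]
for n,b in(("scene",(170,290,240,420)),("top",(210,300,230,410))):
    p=ctrl.camera(n)["color"][b[0]:b[1],b[2]:b[3]];c.append(cv2.resize(p,(720,int(720*p.shape[0]/p.shape[1])),interpolation=cv2.INTER_CUBIC))
cv2.imwrite("pics/app.png",cv2.resize(np.vstack(c),None,fx=.7,fy=.7))
E
```

```text
2.8 [ 0.56658055 -0.04047501  0.11190241] 0.04230519009958965
```

View pics/app.png

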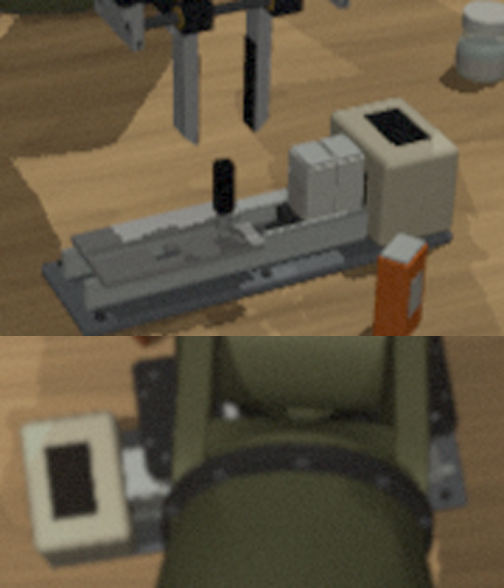

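The crop shows the fingers straddling the black grip, centred along the loader's x, with the tips at (185,135) and (258,128) and the grip's top at (222,163). I'll descend and close.

move_arm:
  increments:
    - [0.45,0.02,0,0.4,0,0,0]
    - [0.45,0.02,0,0.4,0,0,0]
    - [0.45,0,0,0.4,0,0,0]
    - [0.45,0,0,0,0,0,0]
    - [0.3,0,0,0,0,0,0]
    - [0.2,0,0,0,0,0,0]
    - [0.1,0,0,0,0,0,0]
    - [0.1,0,0,0,0,0,0]
    - [0.1,0,0,0,0,0,0]
  force: 15

```text
time_s: 3.8
ee_pos: [0.5709, -0.0404, 0.0564]
eef_rot: [-3.141, -0.001, 0.066]
force: [-0.4, 2.4, 6.2]
grip_width: 0.0139
grip_force: 15.0
```

move_arm:
  increments:
    - [0.1,0,0,0,0,0,0]
    - [0.1,0,0,0,0,0,0]

```text
time_s: 4.0
ee_pos: [0.5709, -0.0404, 0.0563]
eef_rot: [-3.141, -0.001, 0.066]
force: [-0.6, 2.9, 7.2]
grip_width: 0.014
grip_force: 15.0
```

move_arm:
  increments:
    - [0.1,0,0,-0.06,0,0,0]
    - [0.1,0,0,0,0,0,0]
    - [0.1,0,0,0,0,0,0]

```text
time_s: 4.3
ee_pos: [0.5698, -0.0403, 0.0576]
eef_rot: [-3.141, 0.002, 0.066]
force: [3.0, 3.1, -14.2]
grip_width: 0.014
grip_force: 15.0
```

move_arm:
  increments:
    - [0.1,0,0,0.04,0,0,0]
    - [0.1,0,0,0,0,0,0]
    - [0.1,0,0.1,0,0,0,0]
    - [0.1,0,0.1,0,0,0,0]
    - [0.1,0,0.1,0,0,0,0]
    - [0.1,0,0,0,0,0,0]

```text
time_s: 4.9
ee_pos: [0.5719, -0.0566, 0.0572]
eef_rot: [3.141, -0.001, 0.065]
force: [-0.5, 4.0, 5.1]
grip_width: 0.014
grip_force: 15.0
```

move_arm:
  increments:
    - [0.1,0,0.12,0,0,0,0]
    - [0.1,0,0.12,0,0,0,0]
    - [0.1,0,0.12,0,0,0,0]
    - [0.1,0,0.12,0,0,0,0]
    - [0.1,0,0.12,0,0,0,0]
    - [0.1,0,0.1,0,0,0,0]
    - [0.1,0,0,0,0,0,0]
    - [0.1,0,0,0,0,0,0]

```text
time_s: 5.7
ee_pos: [0.574, -0.0911, 0.0572]
eef_rot: [3.141, -0.001, 0.065]
force: [-0.7, 3.8, 7.1]
grip_width: 0.0139
grip_force: 15.0
```

move_arm:
  increments:
    - [0.1,0.03,0,-0.015,0,0,0]
    - [0.1,0.03,0,0,0,0,0]
    - [0.1,0,0,0,0,0,0]
    - [0.1,0,0,0,0,0,0]

```text
time_s: 6.1
ee_pos: [0.5757, -0.0908, 0.0572]
eef_rot: [-3.141, 0.003, 0.066]
force: [-9.9, 2.4, 7.3]
grip_width: 0.0137
grip_force: 15.0
```

move_arm:
  increments:
    - [0.1,-0.015,0,0,0,0,0]
    - [0.1,0,0.03,0,0,0,0]
    - [0.1,0,0,0,0,0,0]

```text
time_s: 6.4
ee_pos: [0.5758, -0.0922, 0.0573]
eef_rot: [-3.141, 0.001, 0.066]
force: [-2.7, 4.0, 2.4]
grip_width: 0.0137
grip_force: 15.0
```

move_arm:
  increments:
    - [0.1,0,0.03,0,0,0,0]
    - [0.1,0,0,0,0,0,0]

```text
time_s: 6.6
ee_pos: [0.5762, -0.0935, 0.0573]
eef_rot: [-3.141, -0.0, 0.066]
force: [-0.9, 4.4, 2.7]
grip_width: 0.0142
grip_force: 15.0
```

move_arm:
  increments:
    - [0.1,0,0.03,0,0,0,0]
    - [0.1,0,0,0,0,0,0]

```text
time_s: 6.8
ee_pos: [0.5763, -0.095, 0.0573]
eef_rot: [-3.141, -0.0, 0.066]
force: [-0.8, 5.2, 2.3]
grip_width: 0.0138
grip_force: 15.0
```

move_arm:
  increments:
    - [0.1,0.02,0,0,0,0,0]
    - [0.1,0,0,0,0,0,0]
    - [0.1,0,0,0,0,0,0]

```text
time_s: 7.1
ee_pos: [0.5774, -0.0948, 0.0573]
eef_rot: [-3.142, -0.0, 0.066]
force: [0.1, 5.6, 3.0]
grip_width: 0.0138
grip_force: 15.0
```

move_arm:
  increments:
    - [0.1,0.03,0,0,0,0,0]
    - [0.1,0,0,0,0,0,0]
    - [0.1,0,0,0,0,0,0]

```text
time_s: 7.4
ee_pos: [0.5789, -0.0947, 0.0573]
eef_rot: [3.141, -0.0, 0.066]
force: [1.7, 4.6, 3.3]
grip_width: 0.0139
grip_force: 15.0
```

move_arm:
  increments:
    - [0.1,0,0.02,0,0,0,0]
    - [0.1,0.04,0,0,0,0,0]
    - [0.1,0.04,0,0,0,0,0]
    - [0.1,0,0,0,0,0,0]

```text
time_s: 7.8
ee_pos: [0.583, -0.0954, 0.0573]
eef_rot: [3.142, -0.0, 0.066]
force: [1.1, 4.6, 4.2]
grip_width: 0.0141
grip_force: 15.0
```

move_arm:
  increments:
    - [0.1,0.04,0,0,0,0,0]
    - [0.1,0.04,0,0,0,0,0]
    - [0.1,0.04,0,0,0,0,0]
    - [0.1,0.03,0,0,0,0,0]
    - [0.1,0,0,0,0,0,0]
    - [0.1,0,0,0,0,0,0]

```text
time_s: 8.4
ee_pos: [0.5905, -0.0949, 0.0573]
eef_rot: [3.142, -0.0, 0.066]
force: [-0.1, 4.1, 3.9]
grip_width: 0.0139
grip_force: 15.0
```

move_arm:
  increments:
    - [0.1,0.03,0,0,0,0,0]
    - [0.1,0.02,0,0,0,0,0]
    - [0.1,0,0,0,0,0,0]

```text
time_s: 8.7
ee_pos: [0.5919, -0.0948, 0.0571]
eef_rot: [-3.141, 0.002, 0.066]
force: [-8.1, 4.8, 7.6]
grip_width: 0.0141
grip_force: 15.0
```

move_arm:
  increments:
    - [0.1,-0.02,0,0,0,0,0]
    - [0.1,0,-0.04,0,0,0,0]
    - [0.1,0,-0.04,0,0,0,0]
    - [0.1,0,-0.04,0,0,0,0]
    - [0.1,0,0,0,0,0,0]
    - [0.1,0,0,0,0,0,0]

```text
time_s: 9.3
ee_pos: [0.5913, -0.0886, 0.0572]
eef_rot: [-3.141, 0.0, 0.066]
force: [-3.2, 5.7, 4.4]
grip_width: 0.0138
grip_force: 15.0
```

move_arm:
  increments:
    - [0.1,0,-0.03,0,0,0,0]
    - [0.1,0,0,0,0,0,0]
    - [0.1,0,0,0,0,0,0]

```text
time_s: 9.6
ee_pos: [0.5912, -0.0871, 0.0572]
eef_rot: [-3.141, 0.0, 0.066]
force: [-2.7, 5.3, 5.5]
grip_width: 0.0141
grip_force: 15.0
```

move_arm:
  increments:
    - [0.1,-0.005,-0.03,0,0,0,0]
    - [0.1,0,0,0,0,0,0]
    - [0.1,0,0,0,0,0,0]

```text
time_s: 9.9
ee_pos: [0.591, -0.086, 0.0573]
eef_rot: [3.141, -0.0, 0.066]
force: [-0.8, 2.5, 5.0]
grip_width: 0.014
grip_force: 15.0
```

move_arm:
  increments:
    - [0.1,0,-0.015,0,0,0,0]
    - [0.1,0,0,0,0,0,0]
    - [0.2,0,0,0,0,0,0]
    - [0.3,0,0,0,0,0,0]
    - [0.4,0,0,0,0,0,0]
    - [0.4,0,0,0,0,0,0]
    - [0.4,0,0,0,0,0,0]
    - [0.4,0,0,0,0,0,0]
    - [0.4,0,0,0,0,0,0]

```text
time_s: 10.8
ee_pos: [0.5909, -0.0851, 0.0572]
eef_rot: [-3.142, 0.0, 0.066]
force: [0.3, -0.8, -0.2]
grip_width: 0.0374
grip_force: 0.0
```

move_arm:
  increments:
    - [0.45,0,0,-0.4,0,0,0]
    - [0.45,0,0,-0.6,0,0,0]
    - [0.45,0,0,-0.6,0,0,0]
    - [0.45,0,0,0,0,0,-0.143]
    - [0.45,0,0,0,0,0,-0.143]
    - [0.45,0,0,0,0,0,-0.143]
    - [0.45,0,0,0,0,0,-0.143]
    - [0.45,0,0,0,0,0,-0.143]
    - [0.45,0,0,0,0,0,-0.143]
    - [0.45,0,0,0,0,0,-0.143]
    - [0.45,0,0,0,0,0,-0.143]
    - [0.45,0,0,0,0,0,-0.143]
    - [0.45,0,0,0,0,0,-0.143]
    - [0.45,0,0,0,0,0,-0.141]
    - [0.45,0,0,0,0,0,0]
    - [0.45,0,0,0,0,0,0]

```text
time_s: 12.4
ee_pos: [0.5909, -0.0851, 0.1372]
eef_rot: [-3.142, 0.0, 1.633]
force: [0.6, -0.3, 0.2]
grip_width: 0.0422
grip_force: 0.0
```

```bash
python3 - <<'E'
from station import ctrl
import cv2,numpy as np
from h import *
o=ctrl.get_obs();print(o["time_s"],o["ee_pos"],o["eef_rot"])
q=ctrl.camera("scene");print(proj("s",o["ee_pos"]),[(d["conf"],d["centre"]) for d in ctrl.cut_out("handle_mid",q)])
p=q["color"][160:290,230:410]
cv2.imwrite("pics/rot.png",cv2.resize(p,None,fx=4,fy=4,interpolation=cv2.INTER_CUBIC))
E
```

```text
12.4 [ 0.59088838 -0.0851294   0.13720483] [-3.14159233e+00  1.27739733e-05  1.63254488e+00]
[302.02561532 214.57542195] [(0.66, [244.9, 302.7])]
```

View pics/rot.png

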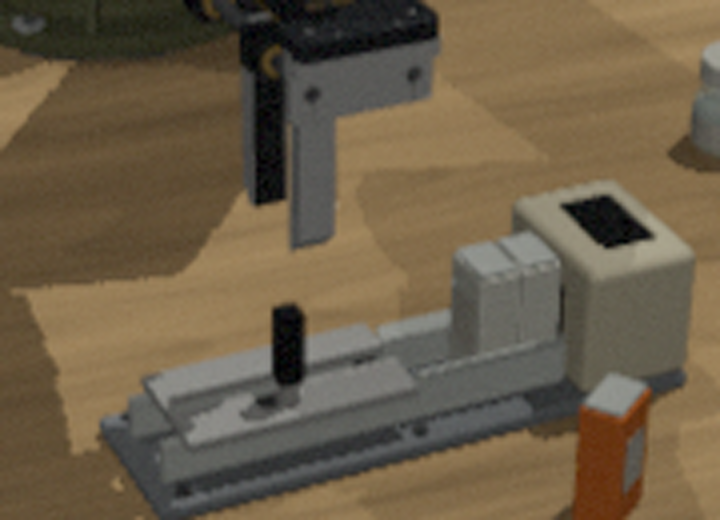

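The handle is parked in the pocket, with the grip at crop (288,345), and the tool stands over it, turned crosswise. I'll grip it lightly to measure the centre line.

move_arm:
  increments:
    - [0.45,0,0,0.4,0,0,0]
    - [0.45,0,0,0.4,0,0,0]
    - [0.45,0,0,0.4,0,0,0]
    - [0.45,0,0,0.36,0,0,0]
    - [0.45,0,0,0,0,0,0]
    - [0.3,0,0,0,0,0,0]
    - [0.2,0,0,0,0,0,0]
    - [0.1,0,0,0,0,0,0]
    - [0.1,0,0,0,0,0,0]
    - [0.1,0,0,0,0,0,0]
    - [0.1,0,0,0,0,0,0]
  force: 5

```text
time_s: 13.6
ee_pos: [0.5912, -0.0852, 0.0599]
eef_rot: [3.141, 0.0, 1.637]
force: [-0.8, -0.6, 6.0]
grip_width: 0.0141
grip_force: 5.0
```

move_arm:
  increments:
    - [0.1,0,0.02,0,0,0,0]
    - [0.1,0,0,0,0,0,0]
    - [0.1,0,0,0,0,0,0]

```text
time_s: 13.9
ee_pos: [0.5919, -0.0852, 0.0598]
eef_rot: [3.141, 0.0, 1.637]
force: [-2.0, 0.2, 6.6]
grip_width: 0.0141
grip_force: 5.0
```

move_arm:
  increments:
    - [0.2,0,0,0,0,0,0]
    - [0.35,0,0,0,0,0,0]
    - [0.45,0,0,0,0,0,0]
    - [0.45,0,0,-0.5,0,0,0]
    - [0.45,0,0,-0.8,0,0,0]
    - [0.45,0,0,-0.8,0,0,0]
    - [0.7,0,0,-0.7,0,0,0]
    - [0.7,-0.5,-0.13,0,0,0,0]
    - [0.7,-0.5,-0.13,0,0,0,0]
    - [0.7,-0.5,-0.13,0,0,0,0]
    - [0.7,-0.5,-0.13,0,0,0,0]
    - [0.7,-0.5,-0.13,0,0,0,0]
    - [0.7,-0.5,-0.13,0,0,0,0]
    - [0.7,-0.5,-0.13,0,0,0,0]
    - [0.7,-0.5,-0.13,0,0,0,0]
    - [0.7,-0.5,-0.13,0,0,0,0]
    - [0.7,-0.5,-0.13,0,0,0,0]

```text
time_s: 15.6
ee_pos: [0.5432, -0.3398, 0.199]
eef_rot: [-3.141, -0.0, 1.637]
force: [-0.6, 0.0, 0.1]
grip_width: 0.0657
grip_force: 0.0
```

move_arm:
  increments:
    - [0.7,0,0,0,0,0,0.129]
    - [0.7,0,0,0,0,0,0.129]
    - [0.7,0,0,0,0,0,0.129]
    - [0.7,0,0,0,0,0,0.129]
    - [0.7,0,0,0,0,0,0.129]
    - [0.7,0,0,0,0,0,0.129]
    - [0.7,0,0,0,0,0,0.126]
    - [0.7,0,0,0.6,0,0,0]
    - [0.7,0,0,0.5,0,0,0]
    - [0.7,0,0,0,0,0,0]
    - [0.7,0,0,0,0,0,0]

```text
time_s: 16.7
ee_pos: [0.5436, -0.3389, 0.1448]
eef_rot: [-3.142, 0.0, 0.737]
force: [0.5, -0.7, 0.0]
grip_width: 0.0654
grip_force: 0.0
```

```bash
python3 - <<'E'
from station import ctrl
import cv2,numpy as np
from h import *
o=ctrl.get_obs();print(o["time_s"],o["ee_pos"],o["eef_rot"])
q=ctrl.camera("scene");print(proj("s",o["ee_pos"]),[(d["conf"],d["centre"]) for d in ctrl.cut_out("spare_mid",q)])
p=q["color"][195:305,110:350]
cv2.imwrite("pics/sp.png",cv2.resize(p,None,fx=3.3,fy=3.3,interpolation=cv2.INTER_CUBIC))
E
```

```text
16.7 [ 0.54364455 -0.33887693  0.14478727] [-3.14152474e+00  2.15749829e-05  7.36857826e-01]
[162.7851436  223.20321235] [(0.59, [269.8, 167.3])]
```

View pics/sp.png

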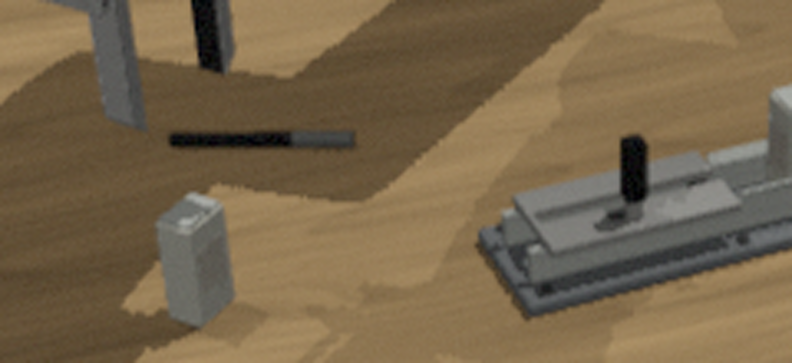

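move_arm:
  increments:
    - [0.7,0,0,0.5,0,0,0]
    - [0.7,0,0,0.5,0,0,0]
    - [0.7,0,0,0.5,0,0,0]
    - [0.7,0,0,0.4,0,0,0]
    - [0.7,0,0,0.23,0,0,0]
    - [0.7,0,0,0,0,0,0]
    - [0.5,0,0,0,0,0,0]
    - [0.4,0,0,0,0,0,0]
    - [0.3,0,0,0,0,0,0]
    - [0.3,0,0,0,0,0,0]
    - [0.3,0,0,0,0,0,0]
    - [0.3,0,0,0,0,0,0]
  force: 15

```text
time_s: 18.0
ee_pos: [0.5437, -0.3389, 0.0382]
eef_rot: [3.141, -0.0, 0.737]
force: [-1.4, 0.6, 4.5]
grip_width: 0.0342
grip_force: 15.0
```

move_arm:
  increments:
    - [0.3,0,0,-0.4,0,0,0]
    - [0.3,0,0,-0.5,0,0,0]
    - [0.3,0,0,-0.5,0,0,0]
    - [0.3,0,0,-0.5,0,0,0]
    - [0.3,0,0,-0.5,0,0,0]
    - [0.3,0,0,0,0,0,-0.129]
    - [0.3,0,0,0,0,0,-0.129]
    - [0.3,0,0,0,0,0,-0.129]
    - [0.3,0,0,0,0,0,-0.129]
    - [0.3,0,0,0,0,0,-0.129]
    - [0.3,0,0,0,0,0,-0.129]
    - [0.3,0,0,0,0,0,-0.126]

```text
time_s: 19.2
ee_pos: [0.5434, -0.3387, 0.1574]
eef_rot: [-3.141, -0.0, 1.642]
force: [0.3, -0.1, -1.3]
grip_width: 0.0338
grip_force: 15.0
```

move_arm:
  increments:
    - [0.3,0.3,0.04,0,0,0,0]
    - [0.3,0.46,0.065,0,0,0,0]
    - [0.3,0.46,0.065,0,0,0,0]
    - [0.3,0.46,0.065,0,0,0,0]
    - [0.3,0.46,0.065,0,0,0,0]
    - [0.3,0.46,0.065,0,0,0,0]
    - [0.3,0.46,0.065,0,0,0,0]
    - [0.3,0.46,0.065,0,0,0,0]
    - [0.3,0.46,0.065,0,0,0,0]
    - [0.3,0.46,0.065,0,0,0,0]
    - [0.3,0.46,0.065,0,0,0,0]
    - [0.3,0.46,0.065,0,0,0,0]
    - [0.3,0.46,0.065,0,0,0,0]
    - [0.3,0.46,0.065,0,0,0,0]
    - [0.3,0.4,0.055,0,0,0,0]
    - [0.3,0,0,0,0,0,0]
    - [0.3,0,0,0,0,0,0]
    - [0.3,0,0,0,0,0,0]

```text
time_s: 21.0
ee_pos: [0.5682, -0.0029, 0.1577]
eef_rot: [-3.141, 0.0, 1.635]
force: [0.2, -0.2, -0.4]
grip_width: 0.034
grip_force: 15.0
```

move_arm:
  increments:
    - [0.3,0,0,0.4,0,0,0]
    - [0.3,0,0,0.4,0,0,0]
    - [0.3,0,0,0.4,0,0,0]
    - [0.3,0,0,0.3,0,0,0]
    - [0.3,0,0,0,0,0,0]
    - [0.3,0,0,0,0,0,0]

```text
time_s: 21.6
ee_pos: [0.5685, -0.003, 0.0832]
eef_rot: [3.141, 0.0, 1.636]
force: [0.2, -0.4, 0.1]
grip_width: 0.0337
grip_force: 15.0
```

```bash
python3 - <<'E'
from station import ctrl
import cv2,numpy as np
q=ctrl.camera("scene")
p=q["color"][190:290,250:420]
cv2.imwrite("pics/pl.png",cv2.resize(p,None,fx=4.6,fy=4.6,interpolation=cv2.INTER_CUBIC))
E
```

```text
(no output)
```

View pics/pl.png

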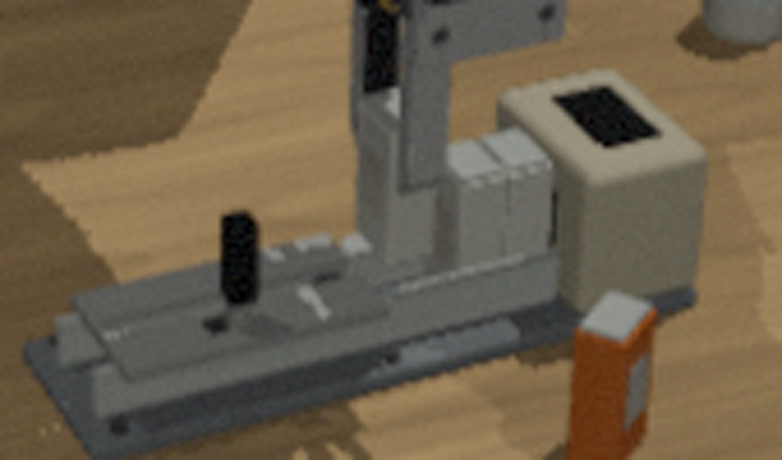

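The spare, at crop (395,185), hangs just above the channel. It is in line with the loaded pair, with a gap before them.

move_arm:
  increments:
    - [0.3,0,0,0.12,0,0,0]
    - [0.3,0,0,0.12,0,0,0]
    - [0.3,0,0,0.1,0,0,0]
    - [0.3,0,0,0,0,0,0]

```text
time_s: 22.05
ee_pos: [0.568, -0.0024, 0.0648]
eef_rot: [-3.14, -0.0, 1.637]
force: [0.1, -0.1, -0.7]
grip_width: 0.0338
grip_force: 15.0
```

move_arm:
  increments:
    - [0.3,0,0,0.1,0,0,0]
    - [0.3,0,0,0.1,0,0,0]
    - [0.3,0,0,0.06,0,0,0]
    - [0.3,0,0,0,0,0,0]

```text
time_s: 22.45
ee_pos: [0.5681, -0.0024, 0.0521]
eef_rot: [-3.141, -0.0, 1.637]
force: [0.0, 0.1, -1.1]
grip_width: 0.0343
grip_force: 15.0
```

move_arm:
  increments:
    - [0.3,0,0,0.04,0,0,0]
    - [0.3,0,0,0.03,0,0,0]
    - [0.3,0,0,0,0,0,0]
    - [0.3,0,0,0,0,0,0]

```text
time_s: 22.85
ee_pos: [0.5684, -0.0024, 0.0493]
eef_rot: [3.142, 0.0, 1.637]
force: [0.0, 1.4, -0.5]
grip_width: 0.0338
grip_force: 15.0
```

move_arm:
  increments:
    - [0.3,0,0,0.03,0,0,0]
    - [0.3,0,0,0.01,0,0,0]
    - [0.3,0,0,0,0,0,0]

```text
time_s: 23.15
ee_pos: [0.5687, -0.0025, 0.0481]
eef_rot: [3.141, 0.0, 1.637]
force: [-3.1, -0.1, 9.2]
grip_width: 0.0343
grip_force: 15.0
```

move_arm:
  increments:
    - [0.3,0,0,-0.01,0,0,0]
    - [0.4,0,0,0,0,0,0]
    - [0.5,0,0,0,0,0,0]
    - [0.6,0,0,0,0,0,0]
    - [0.6,0,0,0,0,0,0]
    - [0.6,0,0,0,0,0,0]
    - [0.6,0,0,0,0,0,0]
    - [0.6,0,0,-0.4,0,0,0]
    - [0.6,0,0,-0.5,0,0,0]
    - [0.6,0,0,-0.5,0,0,0]
    - [0.6,0,0,-0.5,0,0,0]
    - [0.6,0,0,0,0,0,0]

```text
time_s: 24.35
ee_pos: [0.5697, -0.0025, 0.1461]
eef_rot: [3.136, 0.001, 1.637]
force: [0.7, -0.2, -0.3]
grip_width: 0.0563
grip_force: 0.0
```

```bash
python3 - <<'E'
from station import ctrl
import cv2,numpy as np
q=ctrl.camera("scene")
p=q["color"][190:290,250:420]
cv2.imwrite("pics/pl2.png",cv2.resize(p,None,fx=4.6,fy=4.6,interpolation=cv2.INTER_CUBIC))
E
```

```text
(no output)
```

View pics/pl2.png

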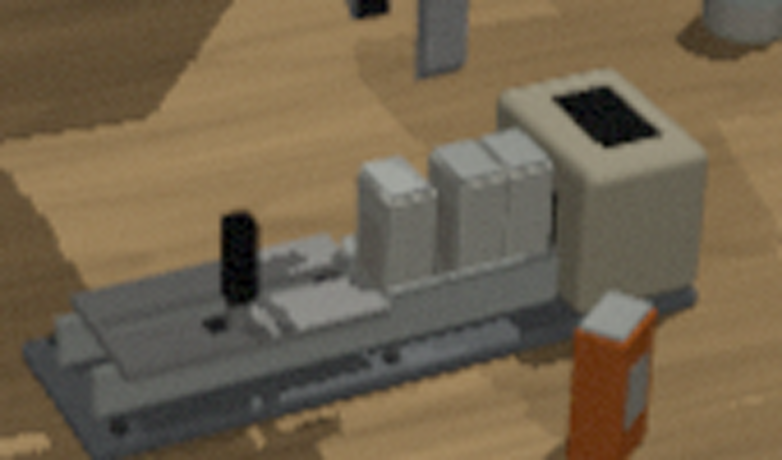

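The three stand upright, with the spare at crop (395,220) and free. The handle is still parked.

move_arm:
  increments:
    - [0.45,0,0,0,0,0,0.143]
    - [0.45,0,0,0,0,0,0.143]
    - [0.45,0,0,0,0,0,0.143]
    - [0.45,0,0,0,0,0,0.143]
    - [0.45,0,0,0,0,0,0.143]
    - [0.45,0,0,0,0,0,0.143]
    - [0.45,0,0,0,0,0,0.143]
    - [0.45,0,0,0,0,0,0.143]
    - [0.45,0,0,0,0,0,0.143]
    - [0.45,0,0,0,0,0,0.143]
    - [0.45,0,0,0,0,0,0.141]
    - [0.45,0.08,0.42,0,0,0,0]
    - [0.45,0.08,0.42,0,0,0,0]
    - [0.45,0.08,0.42,0,0,0,0]
    - [0.45,0.08,0.42,0,0,0,0]
    - [0.45,0,0,0,0,0,0]
    - [0.45,0,0,0,0,0,0]
    - [0.45,0,0,0,0,0,0]

```text
time_s: 26.2
ee_pos: [0.5895, -0.0844, 0.1421]
eef_rot: [-3.141, 0.001, 0.066]
force: [0.3, 0.1, -0.6]
grip_width: 0.0424
grip_force: 0.0
```

Lower by 85 mm, with a slight shift, then grip at 15 N.

move_arm:
  increments:
    - [0.45,0.02,0.01,0.4,0,0,0]
    - [0.45,0.01,0.01,0.5,0,0,0]
    - [0.45,0,0,0.5,0,0,0]
    - [0.45,0,0,0.3,0,0,0]
    - [0.45,0,0,0,0,0,0]
    - [0.45,0,0,0,0,0,0]
    - [0.3,0,0,0,0,0,0]
    - [0.2,0,0,0,0,0,0]
    - [0.1,0,0,0,0,0,0]
    - [0.1,0,0,0,0,0,0]
    - [0.1,0,0,0,0,0,0]
  force: 15

```text
time_s: 27.3
ee_pos: [0.5916, -0.086, 0.0581]
eef_rot: [-3.141, -0.001, 0.066]
force: [0.0, 2.2, 3.4]
grip_width: 0.014
grip_force: 15.0
```

move_arm:
  increments:
    - [0.1,0,0.06,0,0,0,0]
    - [0.1,0,0.06,0,0,0,0]
    - [0.1,0,0.07,0,0,0,0]
    - [0.1,0,0,0,0,0,0]
    - [0.1,0,0,0,0,0,0]

```text
time_s: 27.8
ee_pos: [0.5922, -0.0953, 0.058]
eef_rot: [-3.141, -0.0, 0.066]
force: [-1.2, 4.7, 4.3]
grip_width: 0.014
grip_force: 15.0
```

move_arm:
  increments:
    - [0.1,-0.03,0,0,0,0,0]
    - [0.1,-0.03,0,0,0,0,0]
    - [0.1,-0.03,0,0,0,0,0]
    - [0.1,0,0,0,0,0,0]

```text
time_s: 28.2
ee_pos: [0.5877, -0.0955, 0.0581]
eef_rot: [-3.141, -0.001, 0.066]
force: [0.6, 4.5, 4.8]
grip_width: 0.0141
grip_force: 15.0
```

move_arm:
  increments:
    - [0.1,-0.04,0,0,0,0,0]
    - [0.1,-0.04,0,0,0,0,0]
    - [0.1,-0.04,0,0,0,0,0]
    - [0.1,0,0,0,0,0,0]

```text
time_s: 28.6
ee_pos: [0.5816, -0.0958, 0.0581]
eef_rot: [-3.141, -0.001, 0.066]
force: [-1.1, 4.8, 4.4]
grip_width: 0.0136
grip_force: 15.0
```

move_arm:
  increments:
    - [0.1,-0.04,0,0,0,0,0]
    - [0.1,-0.04,0,0,0,0,0]
    - [0.1,-0.04,0,0,0,0,0]
    - [0.1,0,0,0,0,0,0]

```text
time_s: 29.0
ee_pos: [0.5756, -0.0962, 0.058]
eef_rot: [-3.141, -0.0, 0.066]
force: [-1.0, 5.3, 4.2]
grip_width: 0.014
grip_force: 15.0
```

move_arm:
  increments:
    - [0.1,-0.025,0,0,0,0,0]
    - [0.1,0,0,0,0,0,0]
    - [0.1,0,0,0,0,0,0]

```text
time_s: 29.3
ee_pos: [0.5745, -0.0963, 0.058]
eef_rot: [-3.141, -0.0, 0.066]
force: [-0.9, 5.1, 4.3]
grip_width: 0.0139
grip_force: 15.0
```

move_arm:
  increments:
    - [0.1,-0.015,0,0,0,0,0]
    - [0.1,0,0,0,0,0,0]
    - [0.1,0,-0.04,0,0,0,0]
    - [0.1,0,-0.06,0,0,0,0]
    - [0.1,0,0,0,0,0,0]

```text
time_s: 29.8
ee_pos: [0.5737, -0.0912, 0.058]
eef_rot: [-3.141, -0.001, 0.066]
force: [2.3, 5.6, 4.2]
grip_width: 0.0142
grip_force: 15.0
```

move_arm:
  increments:
    - [0.1,0,-0.07,0,0,0,0]
    - [0.1,0,-0.07,0,0,0,0]
    - [0.1,0,-0.07,0,0,0,0]
    - [0.1,0,-0.06,0,0,0,0]
    - [0.1,0,-0.05,0,0,0,0]
    - [0.1,0,0,0,0,0,0]

```text
time_s: 30.4
ee_pos: [0.5727, -0.0753, 0.0581]
eef_rot: [-3.142, -0.001, 0.066]
force: [3.3, 4.7, 4.0]
grip_width: 0.0143
grip_force: 15.0
```

move_arm:
  increments:
    - [0.1,0,-0.03,0,0,0,0]
    - [0.1,0,-0.03,0,0,0,0]
    - [0.1,0,-0.03,0,0,0,0]
    - [0.1,0,-0.03,0,0,0,0]
    - [0.1,0,0,0,0,0,0]

```text
time_s: 30.9
ee_pos: [0.5723, -0.0694, 0.0581]
eef_rot: [3.141, -0.002, 0.066]
force: [4.0, 4.3, 3.3]
grip_width: 0.0138
grip_force: 15.0
```

move_arm:
  increments:
    - [0.1,0.01,-0.025,0,0,0,0]
    - [0.1,0,-0.025,0,0,0,0]
    - [0.1,0,-0.025,0,0,0,0]
    - [0.1,0,0,0,0,0,0]

```text
time_s: 31.3
ee_pos: [0.5722, -0.0658, 0.058]
eef_rot: [3.142, -0.001, 0.066]
force: [1.3, 4.5, 6.2]
grip_width: 0.0138
grip_force: 15.0
```

move_arm:
  increments:
    - [0.1,0,-0.02,0,0,0,0]
    - [0.1,0,0,0,0,0,0]

```text
time_s: 31.5
ee_pos: [0.5722, -0.0648, 0.058]
eef_rot: [3.141, -0.001, 0.066]
force: [0.9, 4.7, 5.8]
grip_width: 0.0141
grip_force: 15.0
```

move_arm:
  increments:
    - [0.1,0,-0.02,0,0,0,0]
    - [0.1,0,0,0,0,0,0]

```text
time_s: 31.7
ee_pos: [0.5721, -0.0638, 0.058]
eef_rot: [3.141, -0.001, 0.066]
force: [1.8, 3.2, 6.0]
grip_width: 0.0138
grip_force: 15.0
```

move_arm:
  increments:
    - [0.1,0,-0.015,0,0,0,0]
    - [0.1,0,0,0,0,0,0]

```text
time_s: 31.9
ee_pos: [0.5721, -0.0634, 0.0581]
eef_rot: [3.141, -0.001, 0.066]
force: [2.2, 1.5, 5.4]
grip_width: 0.0145
grip_force: 15.0
```

move_arm:
  increments:
    - [0.1,0.005,-0.015,0,0,0,0]
    - [0.1,0,0,0,0,0,0]
    - [0.2,0,0,0,0,0,0]
    - [0.3,0,0,0,0,0,0]
    - [0.4,0,0,0,0,0,0]
    - [0.4,0,0,0,0,0,0]
    - [0.4,0,0,0,0,0,0]
    - [0.4,0,0,0,0,0,0]
    - [0.4,0,0,-0.4,0,0,0]
    - [0.4,0,0,-0.6,0,0,0]
    - [0.4,0,0,-0.6,0,0,0]
    - [0.4,0,0,-0.6,0,0,0]
    - [0.4,0,0,-0.6,0,0,0]
    - [0.4,0,0,0,0,0,0]
    - [0.4,0,0,0,0,0,0]
    - [0.4,0,0,0,0,0,0]

```text
time_s: 33.5
ee_pos: [0.5716, -0.0625, 0.1965]
eef_rot: [-3.141, 0.002, 0.066]
force: [0.1, 0.2, -0.3]
grip_width: 0.0374
grip_force: 0.0
```

```bash
python3 - <<'E'
from station import ctrl
import cv2,numpy as np
q=ctrl.camera("scene")
p=q["color"][190:290,250:420]
cv2.imwrite("pics/end.png",cv2.resize(p,None,fx=4.6,fy=4.6,interpolation=cv2.INTER_CUBIC))
E
```

```text
(no output)
```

View pics/end.png

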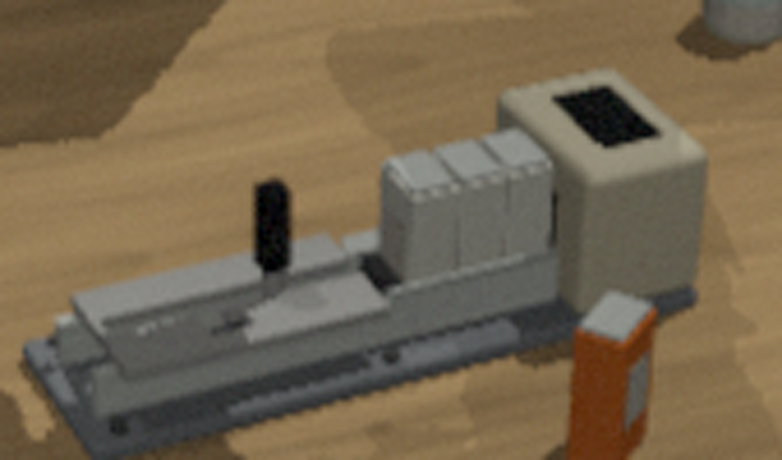

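The three cartridges stand upright in a closed row, at crop (395–550,130–280). The handle is free in the main slot and the tool is clear.

```bash
python3 -c "
from station import ctrl
print(ctrl.hand_in())"
```

```text
the job is handed in; nothing more can be done
None
```

The spare is loaded: it stands upright behind the two cartridges in a closed row against the feed head, with the pusher resting on it and the handle released in the main slot. I handed the job in at about 33.5 s, but the hand-in returned no verdict.

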